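Plug the test gauge into the air coupler on a goldsmith's bench

TASK

Fit the test gauge to the bench's compressed-air coupler: pull the coupler's blue sleeve back (down) until it catches and stays back by itself, then take the gauge from the wooden block and push its brass plug straight into the coupler until it seats and the sleeve springs forward over it. Feel for the seat and do not force the plug, let go of the gauge, and leave the blow nozzle, the hammer, the dish and the gas torch where they are.

Things in the scene. Friction and masses are not known exactly. Their poses are not given: they have to be found in the camera images.
- air_block: Aluminium compressed-air block fixed to the bench, 70 x 150 x 45 mm, red ball-valve lever at its -y end. Origin on the bench (z = 0), exactly below the upright coupler's axis; z up. The coupler (brass hex foot, blue sleeve, steel mouth) sits in a tapered thread, so its mouth is 111 to 119 mm above the bench, differently each time and in no reading: feel for it.
- sleeve (a joint): Blue spring sleeve round the coupler, vertical, 37 mm across, 38 mm long; its lower 6 mm is a rib 42 mm across. Forward, its upper end is 4 mm below the mouth. Value: travel back (down) in m; 0 forward, 0.008 hard stop. Spring 3 to 6.5 N. Drawn past 0.006 to the stop and let go, it stays caught near 0.0058; when a plug then locks home it springs to 0. Reading noise about 0.0004.
- gauge_case (a point): Centre of the test gauge's round case: 50 mm across, 28 mm thick, white dial on one face. x axis along the thickness (dial looks to -x), z up. The plug's tip is 65 mm below this point, the case's top 25 mm above it. The whole weighs 0.16 to 0.29 kg. It starts upright, plug in a hole of the wooden block, and lifts straight out.
- gauge: The same gauge; origin at its plug's tip, z up the plug's axis. Plug: 18 mm across, tip tapered over 3 mm; hex flange 24 mm above the tip. The coupler's bore is 19.4 mm with a 3 mm lead-in. In the open coupler the plug meets a spring valve 8 mm below the mouth (5 to 12 N to push in), locks at 22 to 23 mm; there the flange meets a black rubber seal on the mouth, and stops hard at 24 mm. Let go, it stands locked about 22 mm in.
- tool_block: Wooden block fixed to the bench, 90 x 200 x 45 mm, with two holes 23 mm across and 32 mm deep, 50 mm either side of its middle along y: one holds the gauge, one the blow nozzle. Origin under its middle, on the bench.
- nozzle_mid (a point): Middle of the blow nozzle, a slim black and brass air nozzle with the same plug, standing in the other hole; 94 mm long, its top 48 mm above this point. Leave it.
- hammer: Small hammer with a pale wooden handle, 240 mm long, lying on the bench. Origin under its middle. Leave it.
- dish: Dark steel dish, 110 mm across, 32 mm high. Origin under its middle. Leave it.
- torch_mid (a point): Red gas torch, standing, 66 mm across, 228 mm high; this point is on its axis, 90 mm above the bench. Leave it.
There are look-alikes about, which are no part of the job. What is shaped like the gauge but green is not meant.

How it is judged (in metres and radians):
On the way, in this order (a step that is already met when the one before it is completed fails the run):
1. the sleeve is drawn back and stays back with the gripper off it (value of joint sleeve above 0.0045 m and contact force between the fingers and air_block below 0.5 N), for 0.3 s.
2. the gauge's plug is in the mouth of the open coupler, sleeve still back (value of joint sleeve above 0.0035 m and horizontal distance between gauge and air_block below 0.003 m and z of gauge in the frame of air_block below 0.106 m), for 0.05 s.
At the end, for the whole second after the job is handed in: the sleeve is forward (within 1.5 mm); the gauge stands at rest in the coupler, its plug's tip under 99 mm above the block's origin and within 3 mm of the coupler's axis, upright within 0.12 rad (value of joint sleeve below 0.0015 m and horizontal distance between gauge and air_block below 0.003 m and z of gauge in the frame of air_block below 0.099 m and angle between gauge's own z axis and vertical below 0.12 rad and linear speed of gauge below 0.02 m/s); the robot touches nothing.
It fails at once if the plug is forced: the gauge presses on the coupler's mouth, its seal or its bore with over 30 N (contact force between gauge and mouth above 30 N).
It fails at once if the gauge is tipped over (angle between gauge's own z axis and vertical above 0.5 rad).
It fails at once if a bystander (blow nozzle, hammer, dish, gas torch) is shifted by over 20 mm (distance of any of nozzle_mid, hammer, dish, torch_mid from where it was at the start of the episode above 0.02 m).
It also fails if it takes over 72 s, if anything falls off the work surface, if the arm or the gripper's body presses on something with over 40 N, if the wrist force passes 120 N, or if a joint passes its speed limit or range.

ROBOT

A 6-joint arm with a two-finger parallel gripper is mounted at the origin on the work surface. World frame = base frame: x ahead of the robot, y to its left, z up, the work surface at z = 0. Lengths are in mm, angles in degrees, forces in N, time in s.
With the tool pointing down it reaches from about 300 to 850 mm from the base axis. Payload 4.2 kg.
Tool frame: the origin (TCP) lies at the very end of the fingers, on their centre line; the grasp point (between the pads) lies 19 mm behind it (env.grasp_offset is the distance from the TCP to the grasp point, in mm); z points along the fingers, y is the line along which they close (so a half turn about z gives the same grasp; the last joint's range is limited). The gripper opens to 91 mm and grips with 3 to 60 N. Pads are 32 mm wide; open, the fingers measure 118 mm over their backs; the gripper's body (76 mm by 178 mm) begins 60 mm behind the grasp point.
Start: joints at [-74.026, 18.312, 89.639, -0, 72.044, -1.146], TCP at [169.268, -549.538, 213.976] pointing down, gripper open.
Joint ranges: [-177.97, 177.97], [-48.28, 115.42], [12.27, 149.76], [-77.06, 257.06], [2.81, 150.46], [-146.56, 146.56]. Speed limits (degrees/s): [147.25, 147.25, 180, 180, 180, 180].

INTERFACE

Orientations are given as [roll, pitch, yaw] about the fixed x, y, z axes, in that order (R = Rz(yaw) Ry(pitch) Rx(roll)).
In Python, from workcell import env gives the robot as it stands. The module is installed in compiled form; this text tells all that it offers.
- The arm moves only by the tool send_rows, never from a script. Its argument "motion" is a list of rows, each an object of numbers: "tx", "ty", "tz": the shift along the tool's x, y, z in units of 500 mm (1.0 is 500 mm); "rx", "ry", "rz": the turn, a rotation vector about the tool's x, y, z in units of 30 degrees (1.0 is 30 degrees); "gripper": the closure, from -1 (fully open) to 1 (shut). In form: [{"tx": .., "ty": .., "tz": .., "rx": .., "ry": .., "rz": .., "gripper": ..}, ...]. A call has 1 to 12 rows; each row shifts and turns the commanded pose from where the row before left it, along the tool's axes as they then stand; what a row does not reach is not made up. A row lasts 1/8 s, in which the tool goes at most 62.5 mm and 10.7 degrees, less where a joint would pass 70% of its speed; a pose out of reach is approached as far as the arm can. A call with a number of a shift or a turn outside -1 to 1 is refused whole. A call with a gripper value outside its range is refused whole. The fingers move at their own pace and stop on an object; "grip_force" is the grip in N (left out, the last holds). Time passes only in rows, so rows that do not move let the fingers close. It gives the time, the measured TCP pose, the force, the opening and the grip force at its end, in the units of the state.
- env.state(): the state, without advancing time (a new reading comes with each control period).
- env.grab_frame(name): name is "side" or "top"; returns a dict with "frame" (400x640x3 uint8, red, green, blue), "vertical_fov" (degrees; the focal length in pixels is half the picture's height over the tangent of half this angle, whatever the lens; pixels are square), "cx", "cy" (the principal point, pixels), "k1" (the pictures are not rectified: a ray, as slopes to the right and down, at radius r is drawn at 1 + k1 r^2 times it, then the intrinsics apply), "rvec" (rotation vector, rad) and "tvec" (3), from world to camera coordinates, as OpenCV has them. Camera axes: x right, y down, z forward; pixel columns grow to the right and rows downward; lengths in mm; the calibration is good to about 2 mm. A picture is of the moment at which its call begins. There is no depth.
- env.job_done(): hands the job in; it is judged then, once.
The state is a dict: "time_s": time; "qpos": joint angles; "qvel": joint speeds; "effort": joint torques, N m; "ee_pos": TCP position; "ee_rot": TCP orientation; "force": force on the tool from outside, world axes, zero at the start; "torque": the same for the moment, N m; "gripper_width": finger opening in mm; "gripper_force": force on a finger pad.
Only numpy, scipy, OpenCV 4.12 (cv2) and the standard library are available. Lean on these libraries where they do the work, as an engineer would, in place of code of your own. Each camera call takes 0.05 s, during which the arm holds its last target. There are 200 camera calls.

## Working session

There is one attempt and no reset: what is moved stays moved. The work goes in short steps, Python scripts to look and compute and a tool call to move; the robot and the scene stay as the last step left them, time stands still between calls to the robot, and variables do not carry over. Pictures are saved under pics/ and viewed, at most 10 in all, crops included, and the job is handed in when it is done.

Besides the shell and the picture viewer there is one more tool, called after "Request:" by a JSON object that holds its "method" and its "body". send_rows: Moves the arm, as the interface text tells. Shifts and turns lie within -1 to 1; 1 stands for 500 mm of shift or 30 degrees of turn. Its arguments: {"type":"object","properties":{"motion":{"type":"array"},"grip_force":{"type":"number"}},"required":["motion"]}

```bash
mkdir -p pics; cat > h.py <<'E'
import numpy as np, cv2
from workcell import env
def cam(n):
    d=env.grab_frame(n); h=d["frame"].shape[0]
    f=h/2/np.tan(np.radians(d["vertical_fov"])/2)
    d["f"]=f; d["R"]=cv2.Rodrigues(np.array(d["rvec"],float))[0]; d["t"]=np.array(d["tvec"],float).ravel()
    d["K"]=np.array([[f,0,d["cx"]],[0,f,d["cy"]],[0,0,1]]); d["D"]=np.array([d["k1"],0,0,0.]); return d
def ray(d,u,v):
    p=cv2.undistortPointsIter(np.array([[[u,v]]],float),d["K"],d["D"],None,None,(3,50,1e-9))[0,0]
    r=d["R"].T@np.array([p[0],p[1],1]); return -d["R"].T@d["t"], r/np.linalg.norm(r)
def onz(d,u,v,z):
    o,r=ray(d,u,v); return o+r*(z-o[2])/r[2]
def tri(a,pa,b,pb):
    o1,r1=ray(a,*pa);o2,r2=ray(b,*pb)
    s=np.linalg.lstsq(np.c_[r1,-r2],o2-o1,rcond=None)[0]
    A=o1+s[0]*r1;B=o2+s[1]*r2; return (A+B)/2,np.linalg.norm(A-B)
def proj(d,p): return cv2.projectPoints(np.array([p],float),np.array(d["rvec"],float),d["t"],d["K"],d["D"])[0].ravel()
def save(d,n,crop=None,s=1):
    im=d["frame"][:,:,::-1]
    if crop: x0,y0,x1,y1=crop; im=im[y0:y1,x0:x1]
    cv2.imwrite("pics/"+n,cv2.resize(im,None,fx=s,fy=s,interpolation=cv2.INTER_CUBIC))
E
python3 - <<'E'
from h import *
for n in("side","top"):
    d=cam(n); save(d,n+"0.png"); print(n,d["f"],d["cx"],d["cy"],d["k1"],-d["R"].T@d["t"],d["R"][2])
s=env.state();print(s, env.grasp_offset)
E
```

```text
side 397.2932718318066 322.8182199818572 203.10265816980893 0.03135894115718157 [-68.64986306 671.93824897 710.33428402] [ 0.59495179 -0.60032666 -0.53445324]
top 504.34804206898343 328.5992996387037 198.34790589198312 -0.06295207639638242 [ 499.04509293  -10.48735338 1556.53511371] [ 0.08792471 -0.00220954 -0.99612467]
{'time_s': 0.1, 'qpos': array([-7.40274958e+01,  1.83479906e+01,  8.96992687e+01, -4.86088587e-04,
        7.20441000e+01, -1.14598649e+00]), 'qvel': array([ 0.00106217, -0.0228145 , -0.10204873,  0.02535138, -0.0603096 ,
       -0.1017967 ]), 'effort': array([ 7.02780289e-04, -4.13331699e+01, -2.32508111e+01,  7.29790097e-02,
        4.22123086e-02, -6.59314787e-05]), 'ee_pos': array([ 169.12367373, -549.09279265,  213.20522969]), 'ee_rot': array([-1.79908650e+02, -1.36509411e-03,  1.71186399e+01]), 'force': array([ 0.74686763,  0.21882396, -0.2872324 ]), 'torque': array([-0.0124952 , -0.00675238,  0.05433925]), 'gripper_force': 0.0, 'gripper_width': 91.23512166524185} 18.8
```

View pics/side0.png

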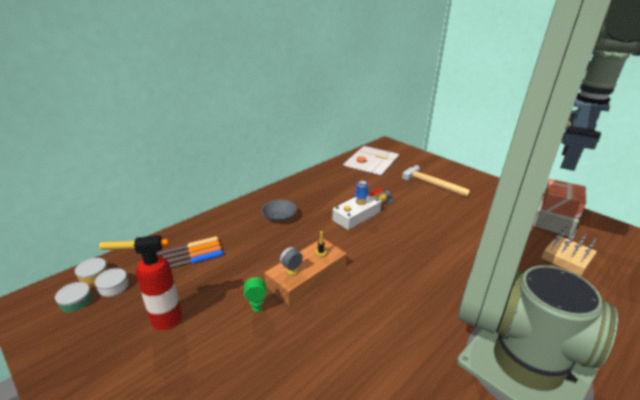

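View pics/top0.png

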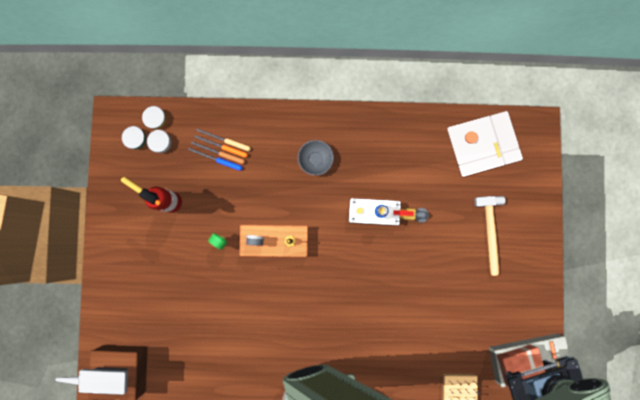

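The side view shows the coupler with its blue sleeve at (362,190), the gauge with its grey case at (290,258) in the wooden block, the nozzle at (321,243), and the green look-alike at (255,292). In the top view they are: coupler (382,211), gauge (254,240), nozzle (290,241), green look-alike (217,241). The gauge meant is the grey one in the block, since the other is green and stands off it. I'll confirm that in one enlarged crop.

```bash
python3 - <<'E'
from h import *
a=cam("side");b=cam("top")
A=cv2.resize(a["frame"][165:315,235:405],None,fx=3.5,fy=3.5,interpolation=2)[:, :,::-1]
B=cv2.resize(b["frame"][190:265,205:440],None,fx=3.4,fy=3.4,interpolation=2)[:,:,::-1]
A=cv2.resize(A,None,fx=.6,fy=.6)
c=np.zeros((A.shape[0]+B.shape[0],800,3),np.uint8);c[:A.shape[0],:A.shape[1]]=A;c[A.shape[0]:,:B.shape[1]]=B[:,:800]
cv2.imwrite("pics/c1.png",c)
for d,n in((a,"side"),(b,"top")):
    hsv=cv2.cvtColor(d["frame"],cv2.COLOR_RGB2HSV)
    m=cv2.inRange(hsv,(105,110,50),(125,255,255))
    k,l,s,ce=cv2.connectedComponentsWithStats(m)
    print(n,[(s[i].tolist(),ce[i].round(1).tolist()) for i in range(1,k) if s[i,4]>20])
    m=cv2.inRange(hsv,(6,140,150),(16,255,255))
    cs=[c for c in cv2.findContours(m,0,2)[0] if cv2.contourArea(c)>600]
    for c in cs: print(" wood",cv2.minAreaRect(c),cv2.boundingRect(c))
    m=cv2.inRange(hsv,(0,0,170),(179,40,255))
    for c in cv2.findContours(m,0,2)[0]:
        if cv2.contourArea(c)>200: print(" white",cv2.minAreaRect(c))
print(onz(b,254,240,85),onz(b,382,211,110),onz(b,273.5,241,45))
print(tri(a,(290,258),b,(254,240)))
E
```

```text
side [([355, 185, 12, 13, 120], [361.0, 191.6]), ([191, 250, 32, 13, 178], [206.4, 256.3])]
 wood ((302.5850830078125, 264.0517578125), (37.78840637207031, 81.08231353759766), 50.98059844970703) (264, 239, 82, 63)
 white ((153.5, 304.0), (16.0, 21.0), 90.0)
 white ((71.5, 292.5), (17.076295852661133, 34.152591705322266), 71.56504821777344)
 white ((108.87699890136719, 278.5751037597656), (18.765748977661133, 31.144359588623047), 47.29060745239258)
 white ((89.4310302734375, 266.32757568359375), (15.784103393554688, 31.011119842529297), 68.19859313964844)
 white ((353.7195129394531, 206.52438354492188), (23.582239151000977, 46.38361358642578), 51.34019088745117)
 white ((370.5882568359375, 159.64706420898438), (49.47726821899414, 24.253562927246094), 14.03624439239502)
top [([216, 158, 26, 12, 143], [228.3, 163.5]), ([375, 205, 11, 12, 39], [378.1, 211.8])]
 wood ((389.3094482421875, 349.79351806640625), (10.061470985412598, 133.2403564453125), 86.60028076171875) (323, 344, 134, 15)
 wood ((238.5, 348.0), (16.0, 137.0), 90.0) (170, 340, 138, 17)
 wood ((321.4922790527344, 316.85452270
[... 1477 characters left out ...]
e ((374.2830810546875, 211.40463256835938), (50.97694778442383, 24.406808853149414), 3.1798300743103027)
 white ((490.0, 200.5), (9.0, 28.0), 90.0)
 white ((157.5, 140.5), (21.0, 21.0), 90.0)
 white ((132.5, 136.5), (21.0, 21.0), 90.0)
 white ((484.7264099121094, 143.29246520996094), (51.51020812988281, 64.14737701416016), 74.05460357666016)
 white ((152.5, 116.5), (21.0, 21.0), 90.0)
 white ((411.974853515625, 183.60311889648438), (464.4302978515625, 245.828369140625), 2.385944128036499)
[502.11624172 200.54702259  85.        ] [ 593.82196393 -168.10225247  110.        ] [500.6535848 147.8170862  45.       ]
(array([502.9982045 , 201.29930977,  86.18321994]), np.float64(2.5413733686150084))
```

View pics/c1.png

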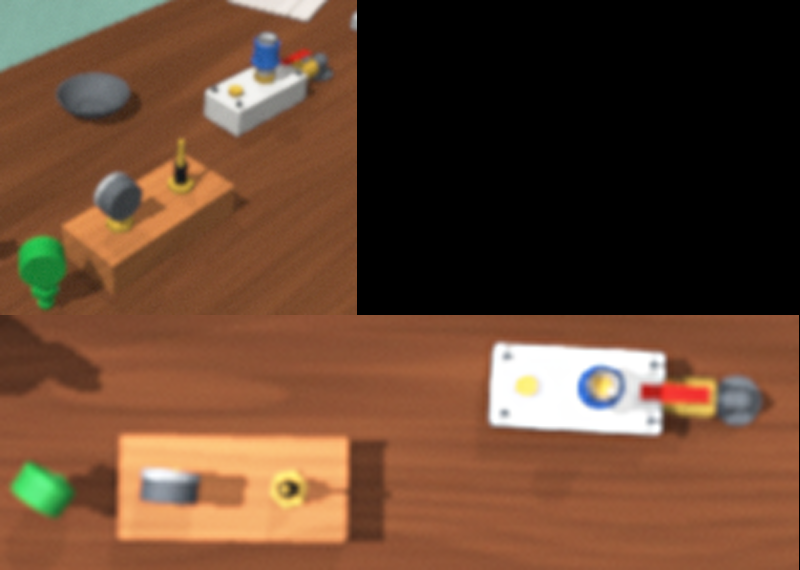

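The crop confirms it: the grey gauge stands in the block's +y hole with its thickness along x, and the nozzle is in the other hole. The coupler has a blue ring with the red lever on its -y side, and the green one stands apart. Next I'll refine the positions and turn the tool to yaw 90.

```bash
python3 - <<'E'
from h import *
a=cam("side");b=cam("top")
def blob(d,box,lo,hi):
    x0,y0,x1,y1=box
    im=cv2.resize(d["frame"][y0:y1,x0:x1],None,fx=4,fy=4,interpolation=2)
    m=cv2.inRange(cv2.cvtColor(im,cv2.COLOR_RGB2HSV),lo,hi)
    c=max(cv2.findContours(m,0,2)[0],key=cv2.contourArea); c=cv2.convexHull(c).astype(np.float32)
    c=(c+.5)/4-.5+[x0,y0]; return c.astype(np.float32)
for nm,d,box in(("top",b,(366,196,398,228)),("side",a,(345,170,380,215))):
    c=blob(d,box,(100,80,40),(130,255,255)); print(nm,cv2.minEnclosingCircle(c),cv2.minAreaRect(c),cv2.boundingRect(c))
    if nm=="top": (u,v),r=cv2.minEnclosingCircle(c); print("z100-110",onz(d,u,v,100),onz(d,u,v,111),r*2*1450/d["f"])
    else: us,vs=cv2.minAreaRect(c)[0]; us2=c[:,0,0]; print(tri(a,(us,vs),b,(u,v)))
# predicted pixel of coupler centre in top/side
c=blob(b,(242,228,266,252),(0,0,40),(179,115,255)); print("gauge top",cv2.minAreaRect(c),onz(b,*cv2.minAreaRect(c)[0],100))
c=blob(a,(272,240,308,276),(0,0,40),(179,115,255)); q=cv2.minAreaRect(c);print("gauge side",q,tri(a,q[0],b,(254,240)))
c=blob(b,(340,190,402,232),(0,0,150),(179,45,255)); q=cv2.minAreaRect(c); print("block",q,onz(b,*q[0],45))
bx=[onz(b,*p,45)[:2].round(1).tolist() for p in cv2.boxPoints(q)]; print(bx)
E
```

```text
top ((380.8533935546875, 210.9200439453125), 6.528110504150391) ((379.6803283691406, 211.1647491455078), (12.810773849487305, 10.671101570129395), 72.55281066894531) (374, 204, 13, 14)
z100-110 [ 594.6321863  -165.86248705  100.        ] [ 593.91029637 -164.68906771  111.        ] 37.53661932417441
side ((361.0733642578125, 190.31915283203125), 7.975169658660889) ((361.1622619628906, 191.0743408203125), (12.983175277709961, 13.946072578430176), 5.856013774871826) (354, 183, 14, 15)
(array([ 595.97700061, -167.19599863,   84.83853297]), np.float64(0.9008496686644368))
gauge top ((254.2850341796875, 239.6089630126953), (18.084081649780273, 11.295010566711426), 1.9749338626861572) [503.22872895 197.61190239 100.        ]
gauge side ((290.7795104980469, 257.52984619140625), (22.77142333984375, 21.32796859741211), 38.990997314453125) (array([502.3889295 , 200.45790404,  87.63469704]), np.float64(0.7975539891507244))
block ((374.2606506347656, 211.39390563964844), (51.280452728271484, 24.901277542114258), 3.052882432937622) [ 596.35603576 -151.91244861   45.        ]
[[561.3, -73.6], [636.2, -76.1], [631.6, -230.7], [556.6, -227.5]]
```

Request:
{"method": "send_rows", "body": {"motion": [{"rz": -0.347, "gripper": -1}, {"rz": -0.347, "gripper": -1}, {"rz": -0.347, "gripper": -1}, {"rz": -0.347, "gripper": -1}, {"rz": -0.347, "gripper": -1}, {"rz": -0.347, "gripper": -1}, {"rz": -0.347, "gripper": -1}]}}

```text
invalid input at $.motion[0]: expected keys tx, ty, tz, rx, ry, rz, gripper
```

Request:
{"method": "send_rows", "body": {"motion": [{"tx": 0, "ty": 0, "tz": 0, "rx": 0, "ry": 0, "rz": -0.347, "gripper": -1}, {"tx": 0, "ty": 0, "tz": 0, "rx": 0, "ry": 0, "rz": -0.347, "gripper": -1}, {"tx": 0, "ty": 0, "tz": 0, "rx": 0, "ry": 0, "rz": -0.347, "gripper": -1}, {"tx": 0, "ty": 0, "tz": 0, "rx": 0, "ry": 0, "rz": -0.347, "gripper": -1}, {"tx": 0, "ty": 0, "tz": 0, "rx": 0, "ry": 0, "rz": -0.347, "gripper": -1}, {"tx": 0, "ty": 0, "tz": 0, "rx": 0, "ry": 0, "rz": -0.347, "gripper": -1}, {"tx": 0, "ty": 0, "tz": 0, "rx": 0, "ry": 0, "rz": -0.347, "gripper": -1}]}}

```text
time_s: 1.18
ee_pos: [169.2, -549.5, 213.9]
ee_rot: [-180.0, -0.0, 90.3]
force: [-0.1, -0.6, 0.6]
gripper_width: 91.3
gripper_force: 0.0
```

Request:
{"method": "send_rows", "body": {"motion": [{"tx": 0.0765, "ty": 0.0852, "tz": 0, "rx": 0, "ry": 0, "rz": 0, "gripper": -1}, {"tx": 0.0765, "ty": 0.0852, "tz": 0, "rx": 0, "ry": 0, "rz": 0, "gripper": -1}, {"tx": 0.0765, "ty": 0.0852, "tz": 0, "rx": 0, "ry": 0, "rz": 0, "gripper": -1}, {"tx": 0.0765, "ty": 0.0852, "tz": 0, "rx": 0, "ry": 0, "rz": 0, "gripper": -1}, {"tx": 0.0765, "ty": 0.0852, "tz": 0, "rx": 0, "ry": 0, "rz": 0, "gripper": -1}, {"tx": 0.0765, "ty": 0.0852, "tz": 0, "rx": 0, "ry": 0, "rz": 0, "gripper": -1}, {"tx": 0.0765, "ty": 0.0852, "tz": 0, "rx": 0, "ry": 0, "rz": 0, "gripper": -1}, {"tx": 0.0765, "ty": 0.0852, "tz": 0, "rx": 0, "ry": 0, "rz": 0, "gripper": -1}, {"tx": 0.0765, "ty": 0.0852, "tz": 0, "rx": 0, "ry": 0, "rz": 0, "gripper": -1}, {"tx": 0.0765, "ty": 0.0852, "tz": 0, "rx": 0, "ry": 0, "rz": 0, "gripper": -1}, {"tx": 0, "ty": 0, "tz": 0, "rx": 0, "ry": 0, "rz": 0, "gripper": -1}]}}

```text
time_s: 2.55
ee_pos: [597.7, -164.2, 213.2]
ee_rot: [180.0, -0.0, 90.3]
force: [-0.4, -0.2, 0.9]
gripper_width: 91.2
gripper_force: 0.0
```

Request:
{"method": "send_rows", "body": {"motion": [{"tx": -0.005, "ty": -0.005, "tz": 0.05, "rx": 0, "ry": 0, "rz": 0, "gripper": -1}, {"tx": 0, "ty": 0, "tz": 0.07, "rx": 0, "ry": 0, "rz": 0, "gripper": -1}, {"tx": 0, "ty": 0, "tz": 0.07, "rx": 0, "ry": 0, "rz": 0, "gripper": -1}, {"tx": 0, "ty": 0, "tz": 0.04, "rx": 0, "ry": 0, "rz": 0, "gripper": -1}, {"tx": 0, "ty": 0, "tz": 0.02, "rx": 0, "ry": 0, "rz": 0, "gripper": -1}, {"tx": 0, "ty": 0, "tz": 0, "rx": 0, "ry": 0, "rz": 0, "gripper": -1}]}}

```text
time_s: 3.3
ee_pos: [592.3, -170.1, 88.8]
ee_rot: [-179.9, -0.0, 90.0]
force: [0.6, -0.1, 0.5]
gripper_width: 91.2
gripper_force: 0.0
```

Request:
{"method": "send_rows", "body": {"motion": [{"tx": 0, "ty": 0, "tz": 0, "rx": 0, "ry": 0, "rz": 0, "gripper": 1}, {"tx": 0, "ty": 0, "tz": 0, "rx": 0, "ry": 0, "rz": 0, "gripper": 1}, {"tx": 0, "ty": 0, "tz": 0, "rx": 0, "ry": 0, "rz": 0, "gripper": 1}, {"tx": 0, "ty": 0, "tz": 0, "rx": 0, "ry": 0, "rz": 0, "gripper": 1}, {"tx": 0, "ty": 0, "tz": 0, "rx": 0, "ry": 0, "rz": 0, "gripper": 1}, {"tx": 0, "ty": 0, "tz": 0, "rx": 0, "ry": 0, "rz": 0, "gripper": 1}], "grip_force": 5}}

```text
time_s: 4.05
ee_pos: [594.9, -169.6, 89.1]
ee_rot: [179.7, 0.0, 90.0]
force: [5.1, 0.1, -1.9]
gripper_width: 38.1
gripper_force: 5.0
```

Request:
{"method": "send_rows", "body": {"motion": [{"tx": 0.004, "ty": 0.006, "tz": 0, "rx": 0, "ry": 0, "rz": 0, "gripper": 1}, {"tx": 0, "ty": 0, "tz": 0, "rx": 0, "ry": 0, "rz": 0, "gripper": 1}, {"tx": 0, "ty": 0, "tz": 0, "rx": 0, "ry": 0, "rz": 0, "gripper": 1}]}}

```text
time_s: 4.42
ee_pos: [595.1, -169.2, 89.0]
ee_rot: [-179.9, 0.2, 90.1]
force: [-1.4, -4.8, 0.8]
gripper_width: 37.9
gripper_force: 5.0
```

Request:
{"method": "send_rows", "body": {"motion": [{"tx": 0, "ty": 0, "tz": 0, "rx": 0, "ry": 0, "rz": 0, "gripper": 1}, {"tx": 0, "ty": 0, "tz": 0, "rx": 0, "ry": 0, "rz": 0, "gripper": 1}, {"tx": 0, "ty": 0, "tz": 0.004, "rx": 0, "ry": 0, "rz": 0, "gripper": 1}, {"tx": 0, "ty": 0, "tz": 0.004, "rx": 0, "ry": 0, "rz": 0, "gripper": 1}, {"tx": 0, "ty": 0, "tz": 0.004, "rx": 0, "ry": 0, "rz": 0, "gripper": 1}, {"tx": 0, "ty": 0, "tz": 0, "rx": 0, "ry": 0, "rz": 0, "gripper": 1}], "grip_force": 30}}

```text
time_s: 5.18
ee_pos: [595.1, -169.3, 83.4]
ee_rot: [-179.9, 0.2, 90.1]
force: [-2.1, -5.4, 2.0]
gripper_width: 37.1
gripper_force: 30.0
```

Request:
{"method": "send_rows", "body": {"motion": [{"tx": 0, "ty": 0, "tz": 0.004, "rx": 0, "ry": 0, "rz": 0, "gripper": 1}, {"tx": 0, "ty": 0, "tz": 0.004, "rx": 0, "ry": 0, "rz": 0, "gripper": 1}, {"tx": 0, "ty": 0, "tz": 0, "rx": 0, "ry": 0, "rz": 0, "gripper": 1}]}}

```text
time_s: 5.55
ee_pos: [595.2, -169.3, 80.9]
ee_rot: [-180.0, 0.2, 90.1]
force: [-5.4, -4.7, 10.2]
gripper_width: 37.2
gripper_force: 30.0
```

Request:
{"method": "send_rows", "body": {"motion": [{"tx": 0, "ty": 0, "tz": 0.004, "rx": 0, "ry": 0, "rz": 0, "gripper": 1}, {"tx": 0, "ty": 0, "tz": 0, "rx": 0, "ry": 0, "rz": 0, "gripper": 1}, {"tx": 0, "ty": 0, "tz": 0, "rx": 0, "ry": 0, "rz": 0, "gripper": -1}, {"tx": 0, "ty": 0, "tz": 0, "rx": 0, "ry": 0, "rz": 0, "gripper": -1}, {"tx": 0, "ty": 0, "tz": 0, "rx": 0, "ry": 0, "rz": 0, "gripper": -1}, {"tx": 0, "ty": 0, "tz": 0, "rx": 0, "ry": 0, "rz": 0, "gripper": -1}, {"tx": 0, "ty": 0, "tz": 0, "rx": 0, "ry": 0, "rz": 0, "gripper": -1}, {"tx": 0, "ty": 0, "tz": -0.02, "rx": 0, "ry": 0, "rz": 0, "gripper": -1}, {"tx": 0, "ty": 0, "tz": -0.08, "rx": 0, "ry": 0, "rz": 0, "gripper": -1}, {"tx": 0, "ty": 0, "tz": -0.1, "rx": 0, "ry": 0, "rz": 0, "gripper": -1}, {"tx": 0, "ty": 0, "tz": -0.1, "rx": 0, "ry": 0, "rz": 0, "gripper": -1}, {"tx": 0, "ty": 0, "tz": 0, "rx": 0, "ry": 0, "rz": 0, "gripper": -1}]}}

```text
time_s: 7.05
ee_pos: [598.3, -168.3, 232.8]
ee_rot: [179.4, 0.2, 90.0]
force: [0.5, -0.5, -0.0]
gripper_width: 91.3
gripper_force: 0.0
```

Request:
{"method": "send_rows", "body": {"motion": [{"tx": 0.105, "ty": -0.0273, "tz": 0, "rx": 0, "ry": 0, "rz": 0, "gripper": -1}, {"tx": 0.105, "ty": -0.0273, "tz": 0, "rx": 0, "ry": 0, "rz": 0, "gripper": -1}, {"tx": 0.105, "ty": -0.0273, "tz": 0, "rx": 0, "ry": 0, "rz": 0, "gripper": -1}, {"tx": 0.105, "ty": -0.0273, "tz": 0, "rx": 0, "ry": 0, "rz": 0, "gripper": -1}, {"tx": 0.105, "ty": -0.0273, "tz": 0, "rx": 0, "ry": 0, "rz": 0, "gripper": -1}, {"tx": 0.105, "ty": -0.0273, "tz": 0, "rx": 0, "ry": 0, "rz": 0, "gripper": -1}, {"tx": 0.105, "ty": -0.0273, "tz": 0, "rx": 0, "ry": 0, "rz": 0, "gripper": -1}, {"tx": 0, "ty": 0, "tz": 0, "rx": 0, "ry": 0, "rz": 0, "gripper": -1}, {"tx": 0, "ty": 0, "tz": 0, "rx": 0, "ry": 0, "rz": 0, "gripper": -1}]}}

```text
time_s: 8.18
ee_pos: [500.0, 199.4, 226.4]
ee_rot: [-179.9, 0.1, 90.0]
force: [0.8, -0.1, -0.5]
gripper_width: 91.2
gripper_force: 0.0
```

```bash
python3 - <<'E'
from h import *
a=cam("side");o=cv2.imread("pics/side0.png")
A=np.hstack([o[165:225,325:400],a["frame"][165:225,325:400,::-1]])
cv2.imwrite("pics/c2.png",cv2.resize(A,None,fx=5,fy=5,interpolation=2))
E
```

```text
(no output)
```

View pics/c2.png

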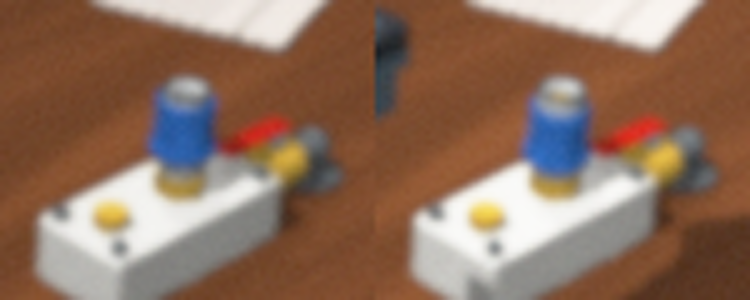

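On the right the blue sleeve sits lower, with more of the steel mouth showing at (560,90), so it is caught. Now I'll take the gauge.

Request:
{"method": "send_rows", "body": {"motion": [{"tx": 0.001, "ty": 0.005, "tz": 0.05, "rx": 0, "ry": 0, "rz": 0, "gripper": -1}, {"tx": 0, "ty": 0, "tz": 0.08, "rx": 0, "ry": 0, "rz": 0, "gripper": -1}, {"tx": 0, "ty": 0, "tz": 0.08, "rx": 0, "ry": 0, "rz": 0, "gripper": -1}, {"tx": 0, "ty": 0, "tz": 0.06, "rx": 0, "ry": 0, "rz": 0, "gripper": -1}, {"tx": 0, "ty": 0, "tz": 0.035, "rx": 0, "ry": 0, "rz": 0, "gripper": -1}, {"tx": 0, "ty": 0, "tz": 0.01, "rx": 0, "ry": 0, "rz": 0, "gripper": -1}, {"tx": 0, "ty": 0, "tz": 0, "rx": 0, "ry": 0, "rz": 0, "gripper": -1}]}}

```text
time_s: 9.1
ee_pos: [503.3, 199.6, 69.6]
ee_rot: [180.0, 0.0, 89.9]
force: [-0.5, 0.8, -0.0]
gripper_width: 91.2
gripper_force: 0.0
```

Request:
{"method": "send_rows", "body": {"motion": [{"tx": 0, "ty": 0, "tz": 0, "rx": 0, "ry": 0, "rz": 0, "gripper": 1}, {"tx": 0, "ty": 0, "tz": 0, "rx": 0, "ry": 0, "rz": 0, "gripper": 1}, {"tx": 0, "ty": 0, "tz": 0, "rx": 0, "ry": 0, "rz": 0, "gripper": 1}, {"tx": 0, "ty": 0, "tz": 0, "rx": 0, "ry": 0, "rz": 0, "gripper": 1}, {"tx": 0, "ty": 0, "tz": 0, "rx": 0, "ry": 0, "rz": 0, "gripper": 1}, {"tx": 0, "ty": 0, "tz": 0, "rx": 0, "ry": 0, "rz": 0, "gripper": 1}], "grip_force": 5}}

```text
time_s: 9.85
ee_pos: [502.7, 200.4, 69.4]
ee_rot: [-180.0, 0.0, 90.0]
force: [-0.5, 0.0, 1.3]
gripper_width: 34.0
gripper_force: 0.7
```

Request:
{"method": "send_rows", "body": {"motion": [{"tx": 0, "ty": 0, "tz": 0, "rx": 0, "ry": 0, "rz": 0, "gripper": 1}, {"tx": 0, "ty": 0, "tz": 0, "rx": 0, "ry": 0, "rz": 0, "gripper": 1}, {"tx": 0, "ty": 0, "tz": 0, "rx": 0, "ry": 0, "rz": 0, "gripper": 1}]}}

```text
time_s: 10.22
ee_pos: [502.2, 200.2, 69.3]
ee_rot: [-179.9, 0.0, 90.0]
force: [-2.9, -1.8, 1.2]
gripper_width: 28.3
gripper_force: 5.0
```

Request:
{"method": "send_rows", "body": {"motion": [{"tx": 0, "ty": 0, "tz": 0, "rx": 0, "ry": 0, "rz": 0, "gripper": 1}, {"tx": 0, "ty": 0, "tz": 0, "rx": 0, "ry": 0, "rz": 0, "gripper": 1}, {"tx": 0, "ty": 0, "tz": 0, "rx": 0, "ry": 0, "rz": 0, "gripper": 1}], "grip_force": 30}}

```text
time_s: 10.6
ee_pos: [502.9, 200.4, 69.3]
ee_rot: [-180.0, 0.0, 90.0]
force: [-1.1, 0.2, -1.0]
gripper_width: 27.9
gripper_force: 30.0
```

Request:
{"method": "send_rows", "body": {"motion": [{"tx": 0, "ty": 0, "tz": -0.02, "rx": 0, "ry": 0, "rz": 0, "gripper": 1}, {"tx": 0, "ty": 0, "tz": -0.06, "rx": 0, "ry": 0, "rz": 0, "gripper": 1}, {"tx": 0, "ty": 0, "tz": -0.08, "rx": 0, "ry": 0, "rz": 0, "gripper": 1}, {"tx": 0, "ty": 0, "tz": -0.08, "rx": 0, "ry": 0, "rz": 0, "gripper": 1}, {"tx": 0, "ty": 0, "tz": -0.06, "rx": 0, "ry": 0, "rz": 0, "gripper": 1}, {"tx": 0, "ty": 0, "tz": 0, "rx": 0, "ry": 0, "rz": 0, "gripper": 1}]}}

```text
time_s: 11.35
ee_pos: [504.6, 201.1, 222.3]
ee_rot: [179.6, -0.1, 90.0]
force: [0.4, -0.1, -3.3]
gripper_width: 28.1
gripper_force: 30.0
```

Request:
{"method": "send_rows", "body": {"motion": [{"tx": -0.06, "ty": 0.0154, "tz": 0, "rx": 0, "ry": 0, "rz": 0, "gripper": 1}, {"tx": -0.09, "ty": 0.0226, "tz": 0, "rx": 0, "ry": 0, "rz": 0, "gripper": 1}, {"tx": -0.09, "ty": 0.0226, "tz": 0, "rx": 0, "ry": 0, "rz": 0, "gripper": 1}, {"tx": -0.09, "ty": 0.0226, "tz": 0, "rx": 0, "ry": 0, "rz": 0, "gripper": 1}, {"tx": -0.09, "ty": 0.0226, "tz": 0, "rx": 0, "ry": 0, "rz": 0, "gripper": 1}, {"tx": -0.09, "ty": 0.0226, "tz": 0, "rx": 0, "ry": 0, "rz": 0, "gripper": 1}, {"tx": -0.09, "ty": 0.0226, "tz": 0, "rx": 0, "ry": 0, "rz": 0, "gripper": 1}, {"tx": -0.09, "ty": 0.0226, "tz": 0, "rx": 0, "ry": 0, "rz": 0, "gripper": 1}, {"tx": -0.045, "ty": 0.011, "tz": 0, "rx": 0, "ry": 0, "rz": 0, "gripper": 1}, {"tx": 0, "ty": 0, "tz": 0, "rx": 0, "ry": 0, "rz": 0, "gripper": 1}, {"tx": 0, "ty": 0, "tz": 0, "rx": 0, "ry": 0, "rz": 0, "gripper": 1}]}}

```text
time_s: 12.72
ee_pos: [594.6, -165.8, 218.8]
ee_rot: [-179.9, -0.1, 90.0]
force: [0.3, -0.3, -2.3]
gripper_width: 27.6
gripper_force: 30.0
```

Request:
{"method": "send_rows", "body": {"motion": [{"tx": -0.001, "ty": 0, "tz": 0.03, "rx": 0, "ry": 0, "rz": 0, "gripper": 1}, {"tx": 0, "ty": 0, "tz": 0.04, "rx": 0, "ry": 0, "rz": 0, "gripper": 1}, {"tx": 0, "ty": 0, "tz": 0.012, "rx": 0, "ry": 0, "rz": 0, "gripper": 1}, {"tx": 0, "ty": 0, "tz": 0, "rx": 0, "ry": 0, "rz": 0, "gripper": 1}, {"tx": 0, "ty": 0, "tz": 0, "rx": 0, "ry": 0, "rz": 0, "gripper": 1}]}}

```text
time_s: 13.35
ee_pos: [595.5, -167.5, 179.2]
ee_rot: [179.9, 0.0, 90.0]
force: [0.6, -0.1, -2.0]
gripper_width: 28.0
gripper_force: 30.0
```

```bash
python3 - <<'E'
from h import *
a=cam("side");s=env.state();print(s["ee_pos"],s["ee_rot"],s["force"])
save(a,"c3.png",(335,140,415,215),7)
p=s["ee_pos"]
for q in([p[0],p[1],p[2]-48],[595,-167,115],[595,-167,75]): print(proj(a,q))
for ax in([1,0,0],[0,1,0]): print(proj(a,np.array([595,-167,115])+10*np.array(ax)))
E
```

```text
[ 595.57396544 -167.59507592  179.27627281] [1.79907289e+02 2.90930829e-02 9.00008631e+01] [-1.19674282 -0.04816979 -2.04115511]
[362.57248256 177.93482302]
[362.2037018  182.73861516]
[361.28238589 193.94180264]
[359.72941122 181.56493556]
[360.05976165 183.83365965]
```

View pics/c3.png

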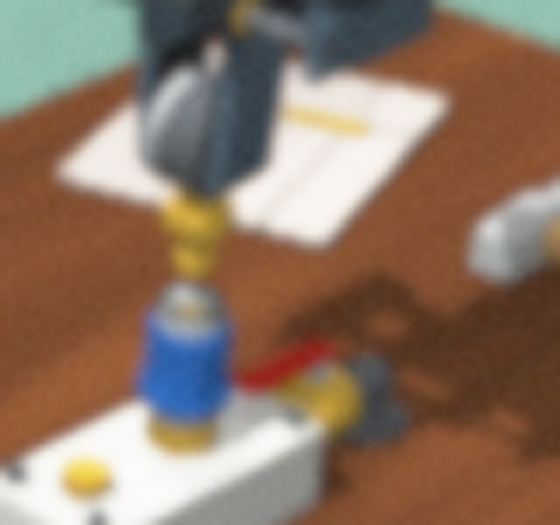

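The plug at (193,255) hangs above the mouth at (190,295), on the coupler's vertical to within about a pixel. I'll check that by rows.

```bash
python3 - <<'E'
from h import *
res=[]
for k in range(4):
    a=cam("side");h=cv2.cvtColor(a["frame"],cv2.COLOR_RGB2HSV).astype(int)
    f=a["frame"].astype(float)
    bl=np.clip(f[:,:,2]-f[:,:,0],0,None)*(f[:,:,2]-f[:,:,0]>40)
    ye=(f[:,:,0]-f[:,:,2]>70)&(h[:,:,0]>17)&(h[:,:,0]<32)
    r=[]
    for v in range(168,204):
        u=np.arange(350,374); b=bl[v,350:374]>0; y=ye[v,350:374]
        if b.sum()>7 : r.append((v,"b",u[b].mean(),b.sum()))
        elif y.sum()>3: r.append((v,"y",u[y].mean(),y.sum()))
    res.append(r)
from collections import defaultdict
g=defaultdict(list)
for r in res:
    for v,c,u,n in r: g[v,c].append((u,n))
for k in sorted(g): print(k,np.mean(g[k],0).round(2))
for z in (75,85,95,115,130,145): print(z,proj(a,[595,-167,z]).round(2))
E
```

```text
(168, 'y') [360.5   4. ]
(169, 'y') [362.   9.]
(170, 'y') [362.38   9.75]
(171, 'y') [362.5  10. ]
(172, 'y') [362.88   9.25]
(173, 'y') [363.   7.]
(174, 'y') [362.5   6. ]
(175, 'y') [362.5   6. ]
(176, 'y') [362.5   6. ]
(177, 'y') [362.5   6. ]
(178, 'y') [362.   5.]
(187, 'b') [360.62   8.  ]
(188, 'b') [361.  11.]
(189, 'b') [361.  11.]
(190, 'b') [361.  11.]
(191, 'b') [361.  11.]
(192, 'b') [361.  11.]
(193, 'b') [360.5  12. ]
(194, 'b') [360.5  12. ]
(195, 'b') [361.  13.]
(196, 'b') [361.  13.]
(197, 'b') [361.  11.]
(198, 'b') [361.   9.]
(202, 'y') [360.5   8. ]
(203, 'y') [360.5   6. ]
75 [361.28 193.94]
85 [361.51 191.18]
95 [361.74 188.39]
115 [362.2  182.74]
130 [362.56 178.43]
145 [362.92 174.07]
```

Request:
{"method": "send_rows", "body": {"motion": [{"tx": 0.0016, "ty": -0.0008, "tz": 0.01, "rx": 0, "ry": 0, "rz": 0, "gripper": 1}, {"tx": 0, "ty": 0, "tz": 0.008, "rx": 0, "ry": 0, "rz": 0, "gripper": 1}, {"tx": 0, "ty": 0, "tz": 0.004, "rx": 0, "ry": 0, "rz": 0, "gripper": 1}, {"tx": 0, "ty": 0, "tz": 0.004, "rx": 0, "ry": 0, "rz": 0, "gripper": 1}, {"tx": 0, "ty": 0, "tz": 0, "rx": 0, "ry": 0, "rz": 0, "gripper": 1}, {"tx": 0, "ty": 0, "tz": 0, "rx": 0, "ry": 0, "rz": 0, "gripper": 1}]}}

```text
time_s: 14.35
ee_pos: [594.8, -166.9, 165.6]
ee_rot: [180.0, 0.0, 90.0]
force: [-0.2, 0.1, -2.4]
gripper_width: 27.8
gripper_force: 30.0
```

Request:
{"method": "send_rows", "body": {"motion": [{"tx": 0, "ty": 0, "tz": 0.004, "rx": 0, "ry": 0, "rz": 0, "gripper": 1}, {"tx": 0, "ty": 0, "tz": 0, "rx": 0, "ry": 0, "rz": 0, "gripper": 1}, {"tx": 0, "ty": 0, "tz": 0.004, "rx": 0, "ry": 0, "rz": 0, "gripper": 1}, {"tx": 0, "ty": 0, "tz": 0, "rx": 0, "ry": 0, "rz": 0, "gripper": 1}]}}

```text
time_s: 14.85
ee_pos: [594.6, -166.8, 161.2]
ee_rot: [-180.0, -0.0, 90.0]
force: [-0.2, -0.6, -3.3]
gripper_width: 27.8
gripper_force: 30.0
```

Request:
{"method": "send_rows", "body": {"motion": [{"tx": 0, "ty": 0, "tz": 0.004, "rx": 0, "ry": 0, "rz": 0, "gripper": 1}, {"tx": 0, "ty": 0, "tz": 0, "rx": 0, "ry": 0, "rz": 0, "gripper": 1}, {"tx": 0, "ty": 0, "tz": 0.004, "rx": 0, "ry": 0, "rz": 0, "gripper": 1}, {"tx": 0, "ty": 0, "tz": 0, "rx": 0, "ry": 0, "rz": 0, "gripper": 1}]}}

```text
time_s: 15.35
ee_pos: [594.5, -166.8, 157.2]
ee_rot: [-180.0, -0.0, 90.0]
force: [1.1, 0.7, -3.0]
gripper_width: 27.9
gripper_force: 30.0
```

Request:
{"method": "send_rows", "body": {"motion": [{"tx": 0, "ty": 0, "tz": 0.004, "rx": 0, "ry": 0, "rz": 0, "gripper": 1}, {"tx": 0, "ty": 0, "tz": 0, "rx": 0, "ry": 0, "rz": 0, "gripper": 1}, {"tx": 0, "ty": 0, "tz": 0, "rx": 0, "ry": 0, "rz": 0, "gripper": 1}]}}

```text
time_s: 15.72
ee_pos: [594.9, -166.9, 155.9]
ee_rot: [180.0, 0.0, 90.0]
force: [-0.5, 0.2, 1.5]
gripper_width: 28.1
gripper_force: 30.0
```

Request:
{"method": "send_rows", "body": {"motion": [{"tx": 0, "ty": 0, "tz": 0.004, "rx": 0, "ry": 0, "rz": 0, "gripper": 1}, {"tx": 0, "ty": 0, "tz": 0, "rx": 0, "ry": 0, "rz": 0, "gripper": 1}, {"tx": 0, "ty": 0, "tz": 0, "rx": 0, "ry": 0, "rz": 0, "gripper": 1}]}}

```text
time_s: 16.1
ee_pos: [594.9, -166.9, 154.4]
ee_rot: [179.9, 0.0, 90.0]
force: [-1.6, 0.7, 5.6]
gripper_width: 28.0
gripper_force: 30.0
```

Request:
{"method": "send_rows", "body": {"motion": [{"tx": 0, "ty": 0, "tz": 0.004, "rx": 0, "ry": 0, "rz": 0, "gripper": 1}, {"tx": 0, "ty": 0, "tz": 0, "rx": 0, "ry": 0, "rz": 0, "gripper": 1}, {"tx": 0, "ty": 0, "tz": 0, "rx": 0, "ry": 0, "rz": 0, "gripper": 1}]}}

```text
time_s: 16.48
ee_pos: [594.9, -166.9, 152.4]
ee_rot: [179.9, 0.0, 90.0]
force: [-1.7, 0.4, 5.6]
gripper_width: 28.0
gripper_force: 30.0
```

Request:
{"method": "send_rows", "body": {"motion": [{"tx": 0, "ty": 0, "tz": 0.004, "rx": 0, "ry": 0, "rz": 0, "gripper": 1}, {"tx": 0, "ty": 0, "tz": 0.004, "rx": 0, "ry": 0, "rz": 0, "gripper": 1}, {"tx": 0, "ty": 0, "tz": 0.004, "rx": 0, "ry": 0, "rz": 0, "gripper": 1}, {"tx": 0, "ty": 0, "tz": 0, "rx": 0, "ry": 0, "rz": 0, "gripper": 1}, {"tx": 0, "ty": 0, "tz": 0, "rx": 0, "ry": 0, "rz": 0, "gripper": 1}]}}

```text
time_s: 17.1
ee_pos: [594.9, -166.9, 146.8]
ee_rot: [179.9, 0.0, 90.0]
force: [-2.6, 0.6, 7.0]
gripper_width: 28.0
gripper_force: 30.0
```

Request:
{"method": "send_rows", "body": {"motion": [{"tx": 0, "ty": 0, "tz": 0.004, "rx": 0, "ry": 0, "rz": 0, "gripper": 1}, {"tx": 0, "ty": 0, "tz": 0, "rx": 0, "ry": 0, "rz": 0, "gripper": 1}, {"tx": 0, "ty": 0, "tz": 0, "rx": 0, "ry": 0, "rz": 0, "gripper": 1}]}}

```text
time_s: 17.48
ee_pos: [595.0, -166.9, 145.0]
ee_rot: [179.9, 0.0, 90.0]
force: [-3.1, 0.8, 9.2]
gripper_width: 27.8
gripper_force: 30.0
```

Request:
{"method": "send_rows", "body": {"motion": [{"tx": 0, "ty": -0.0016, "tz": 0.003, "rx": 0, "ry": 0, "rz": 0, "gripper": 1}, {"tx": 0, "ty": 0, "tz": 0, "rx": 0, "ry": 0, "rz": 0, "gripper": 1}, {"tx": 0, "ty": 0, "tz": 0, "rx": 0, "ry": 0, "rz": 0, "gripper": 1}]}}

```text
time_s: 17.85
ee_pos: [594.9, -166.9, 143.8]
ee_rot: [179.8, 0.0, 90.0]
force: [-1.1, 0.7, 8.1]
gripper_width: 27.7
gripper_force: 30.0
```

Request:
{"method": "send_rows", "body": {"motion": [{"tx": 0, "ty": 0, "tz": 0.002, "rx": 0, "ry": 0, "rz": 0, "gripper": 1}, {"tx": 0, "ty": 0, "tz": 0, "rx": 0, "ry": 0, "rz": 0, "gripper": 1}, {"tx": 0, "ty": 0, "tz": 0, "rx": 0, "ry": 0, "rz": 0, "gripper": 1}]}}

```text
time_s: 18.23
ee_pos: [594.8, -166.9, 141.8]
ee_rot: [179.8, 0.0, 90.0]
force: [0.0, 0.7, 4.9]
gripper_width: 28.0
gripper_force: 30.0
```

Request:
{"method": "send_rows", "body": {"motion": [{"tx": 0, "ty": 0, "tz": 0.002, "rx": 0, "ry": 0, "rz": 0, "gripper": 1}, {"tx": 0, "ty": 0, "tz": 0, "rx": 0, "ry": 0, "rz": 0, "gripper": 1}, {"tx": 0, "ty": 0, "tz": 0, "rx": 0, "ry": 0, "rz": 0, "gripper": 1}]}}

```text
time_s: 18.6
ee_pos: [594.8, -166.9, 141.1]
ee_rot: [179.8, 0.0, 90.0]
force: [-0.5, 1.4, 7.8]
gripper_width: 27.9
gripper_force: 30.0
```

The force dropped at z≈142, which suggests the lock. I'll check the sleeve.

```bash
python3 - <<'E'
from h import *
a=cam("side")
o=cv2.imread("pics/side0.png")[165:225,325:400];p=a["frame"][165:225,325:400,::-1]
q=cv2.resize(cv2.imread("pics/c2.png")[:,375:],(75,60),interpolation=cv2.INTER_AREA)
cv2.imwrite("pics/c4.png",cv2.resize(np.hstack([o,q,p]),None,fx=3.5,fy=3.5,interpolation=2))
for im in(o,q,p):
    m=(im[:,:,0].astype(int)-im[:,:,2]>40); m[:,:28]=0;m[:,46:]=0
    w=np.where(m.sum(1)>5)[0]; print(w.min(),w.max(), m[:, 30:42].sum(1)[14:40])
E
```

```text
20 32 [ 0  0  0  0  0  1  5 10 10 11 11 11 11 12 12 12 12 10  8  3  0  0  0  0
  0  0]
22 33 [ 0  0  0  0  0  0  0  3  8 11 11 11 11 11 12 12 12 12 11  9  5  0  0  0
  0  0]
21 32 [ 0  0  0  0  0  0  3 11 11 11 11 11 11 12 12 12 12 11  8  4  0  0  0  0
  0  0]
```

View pics/c4.png

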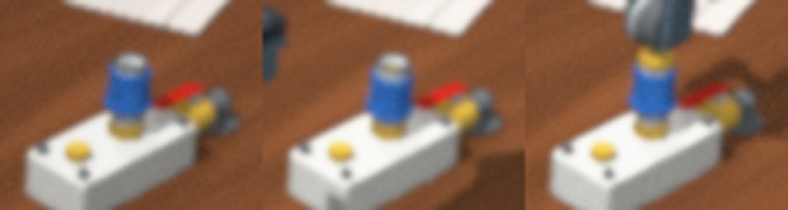

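In the right panel the sleeve's lower edge is back at its forward rows (11, 8, 4, 0 against 10, 8, 3, 0 at first) and the flange sits on the mouth, so the plug is locked. I'll ease off, release and retreat.

Request:
{"method": "send_rows", "body": {"motion": [{"tx": 0, "ty": 0, "tz": -0.004, "rx": 0, "ry": 0, "rz": 0, "gripper": 1}, {"tx": 0, "ty": 0, "tz": 0, "rx": 0, "ry": 0, "rz": 0, "gripper": 1}]}}

```text
time_s: 18.9
ee_pos: [594.8, -166.9, 142.1]
ee_rot: [179.9, 0.0, 90.0]
force: [1.9, 0.5, 3.5]
gripper_width: 27.7
gripper_force: 30.0
```

Request:
{"method": "send_rows", "body": {"motion": [{"tx": 0, "ty": 0, "tz": 0, "rx": 0, "ry": 0, "rz": 0, "gripper": -1}, {"tx": 0, "ty": 0, "tz": 0, "rx": 0, "ry": 0, "rz": 0, "gripper": -1}, {"tx": 0, "ty": 0, "tz": 0, "rx": 0, "ry": 0, "rz": 0, "gripper": -1}, {"tx": 0, "ty": 0, "tz": 0, "rx": 0, "ry": 0, "rz": 0, "gripper": -1}, {"tx": 0, "ty": 0, "tz": 0, "rx": 0, "ry": 0, "rz": 0, "gripper": -1}, {"tx": 0, "ty": 0, "tz": 0, "rx": 0, "ry": 0, "rz": 0, "gripper": -1}, {"tx": 0, "ty": 0, "tz": -0.03, "rx": 0, "ry": 0, "rz": 0, "gripper": -1}, {"tx": 0, "ty": 0, "tz": -0.08, "rx": 0, "ry": 0, "rz": 0, "gripper": -1}, {"tx": 0, "ty": 0, "tz": -0.08, "rx": 0, "ry": 0, "rz": 0, "gripper": -1}, {"tx": 0, "ty": 0, "tz": -0.08, "rx": 0, "ry": 0, "rz": 0, "gripper": -1}, {"tx": 0, "ty": 0, "tz": 0, "rx": 0, "ry": 0, "rz": 0, "gripper": -1}, {"tx": 0, "ty": 0, "tz": 0, "rx": 0, "ry": 0, "rz": 0, "gripper": -1}]}}

```text
time_s: 20.4
ee_pos: [593.5, -166.7, 277.0]
ee_rot: [-180.0, 0.0, 90.0]
force: [-0.6, 0.1, -0.6]
gripper_width: 91.0
gripper_force: 0.0
```

```bash
python3 - <<'E'
from h import *
a=cam("side"); save(a,"c5.png",(310,130,410,215),5)
p=a["frame"][165:225,325:400,::-1]
m=(p[:,:,0].astype(int)-p[:,:,2]>40); print(m[:, 30:42].sum(1)[14:40])
E
```

```text
[ 0  0  0  0  0  0  4 11 11 11 11 11 11 12 12 12 12 11  8  5  0  0  0  0
  0  0]
```

View pics/c5.png

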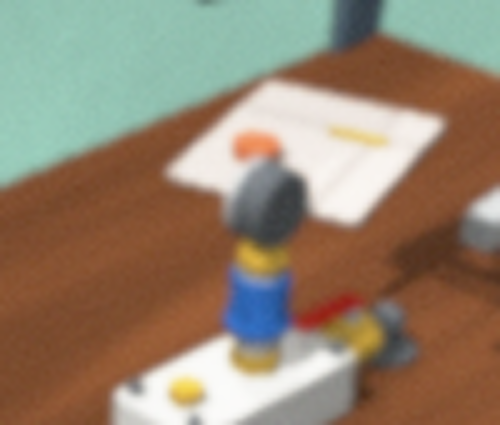

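The gauge stands upright in the coupler (case at (268,205)), the sleeve is forward at (258,300), and the gripper is clear.

```bash
python3 -c "
from workcell import env; print(env.job_done())"
```

```text
the job is handed in; nothing more can be done
None
```

I fitted the gauge: it stands upright and locked in the coupler with the blue sleeve forward and the gripper clear, and I handed the job in at about 20 s (no verdict was returned).

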